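# Find the rocking lug of the carton weigher and press its shim flat

## Robot

A 7-joint arm with a two-finger parallel gripper is mounted at the origin on the work surface. World frame = base frame: x ahead of the robot, y to its left, z up, the work surface at z = 0. Lengths are in m, angles in rad, forces in N, time in s.
With the tool pointing down it reaches from about 0.425 to 0.875 m from the base axis. Payload 8.4 kg.
Tool frame: the origin (TCP) lies midway between the tips of the shut fingers; the grasp point (between the pads) lies 19 mm behind it; z points along the fingers, y is the direction in which the jaws open and shut (so a half turn about z gives the same grasp; the last joint's range is limited). The gripper opens to 85 mm and grips with 20 to 120 N. Pads are 22 mm wide; open, the fingers measure 114 mm over their backs; the gripper's body (76 mm by 85 mm) begins 54 mm behind the grasp point. The pads swing forward as they close: fully open they stand 13 mm farther back than shut.
Start: joints at [1.214, 0.333, 0.04, 1.465, -0.013, 1.343, -0.059], TCP at [0.166, -0.628, 0.231] pointing down, gripper open.
Joint ranges: [-2.58, 2.58], [-0.38, 2.09], [-1.3, 1.39], [0.25, 2.4], [-1.5, 4.64], [0.08, 2.09], [-2.65, 2.65]. Speed limits (rad/s): [2.22, 2.22, 2.79, 2.79, 3.14, 3.14, 3.14].

## Interface

Orientations are given as [roll, pitch, yaw] about the fixed x, y, z axes, in that order (R = Rz(yaw) Ry(pitch) Rx(roll)).
In Python, from plant import robot gives the robot as it stands.
- The arm moves only by the tool play_rows, never from a script. Its argument "increments" is text: rows parted by semicolons, each of 7 numbers parted by spaces: the shift along the tool's x, y, z in mm, then the turn, a rotation vector about the tool's x, y, z in degrees, then the opening, from 0 (shut) to 1 (fully open). A call has 1 to 10 rows; each row is the pose to reach, as a shift and turn from the pose commanded when the call began, along the tool's axes at that moment; what a row does not reach only later rows make up. A row lasts 1/10 s, in which the tool goes at most 50 mm and 8.59 degrees, less where a joint would pass 70% of its speed; a pose out of reach is approached as far as the arm can. A call with a gripper value outside its range is refused whole. The fingers move at their own pace and stop on an object; the grip force is fixed at half the most. Time passes only in rows, so rows that repeat a pose let the fingers close. It gives the time, the measured TCP pose, the force and the opening at its end, in the units of the state.
- robot.get_state(): the state, without advancing time (a new reading comes with each control period).
- robot.get_image(name): name is "scene" or "side" or "wrist"; returns a dict with "pixels" (384x512x3 uint8, red, green, blue), "camera_matrix" (3x3 intrinsics, pixels), "distortion" ([k1, k2, p1, p2, k3] as OpenCV has them; the pictures are not rectified), "eye" and "orientation" of the camera in the world. Camera axes: x right, y down, z forward; pixel columns grow to the right and rows downward; lengths in m; the calibration is good to about 2 mm. A picture is of the moment at which its call begins. There is no depth.
- robot.job_done(): hands the job in, once; it reports no verdict.
The state is a dict: "time_s": time; "qpos": joint angles; "joint_vel": joint speeds; "joint_torque": joint torques, N m; "ee_pos": TCP position; "orientation": TCP orientation; "wrist_force": force on the tool from outside, world axes, zero at the start; "torque": the same for the moment, N m; "opening": finger opening in m.
Only numpy, scipy, OpenCV 4.12 (cv2) and the standard library are available. Lean on these libraries where they do the work, as an engineer would, in place of code of your own. Each camera call takes 0.05 s, during which the arm holds its last target.

## Task

One corner of the weigher's aluminium cradle plate rocks. With the fingertips press down on the blue dots of its four lugs, one after another, until you find the lug that sinks; let it come back up, then press that lug's yellow shim tab down fully flat. Only press: leave the other three tabs standing, do not lift, carry or shift the plate or anything else around, and finish clear of everything.

Things in the scene. Friction and masses are not known exactly. Their poses are not given: they have to be found in the camera images.
- plate: Aluminium cradle plate, 4 kg, lying loose on four feet: deck 176 x 142 mm, 8 mm thick, two rails 16 mm high, and four lugs (64 x 52 mm) standing out to its left and right. Origin at the centre of its underside, 42 mm above the table; x away from the robot, y left. The feet stand under x +-62, y +-95 mm and look alike; three are solid, one (any of them) is sprung.
- lug_1 (a point): Blue dot, 18 mm across, on the top face of the front left lug (50 mm above the table), right above its foot: where to press to test this corner. The lug is flat from 42 mm nearer the robot to 22 mm farther, and 25 mm to both sides. The rocking lug sinks 5 mm to a stop under 7 to 10 N and springs back; firm ones do not give.
- lug_2 (a point): Blue dot, 18 mm across, on the top face of the front right lug (50 mm above the table), right above its foot: where to press to test this corner. The lug is flat from 42 mm nearer the robot to 22 mm farther, and 25 mm to both sides. The rocking lug sinks 5 mm to a stop under 7 to 10 N and springs back; firm ones do not give.
- lug_3 (a point): Blue dot, 18 mm across, on the top face of the back left lug (50 mm above the table), right above its foot: where to press to test this corner. The lug is flat from 42 mm nearer the robot to 22 mm farther, and 25 mm to both sides. The rocking lug sinks 5 mm to a stop under 7 to 10 N and springs back; firm ones do not give.
- lug_4 (a point): Blue dot, 18 mm across, on the top face of the back right lug (50 mm above the table), right above its foot: where to press to test this corner. The lug is flat from 42 mm nearer the robot to 22 mm farther, and 25 mm to both sides. The rocking lug sinks 5 mm to a stop under 7 to 10 N and springs back; firm ones do not give.
- tab_1 (a point): Press point of the front left lug's yellow shim tab: its top face here when FLAT, 13.5 mm above the table, 71 mm from the blue dot along the plate's -x. Hinge under the lug, 40 mm on in +x, 2 mm lower. At first it stands, rising towards the robot: face 36 to 50 mm above this point, end 57 to 70 mm above the table. Pushed straight down here it turns flat.
- tab_2 (a point): Press point of the front right lug's yellow shim tab: its top face here when FLAT, 13.5 mm above the table, 71 mm from the blue dot along the plate's -x. Hinge under the lug, 40 mm on in +x, 2 mm lower. At first it stands, rising towards the robot: face 36 to 50 mm above this point, end 57 to 70 mm above the table. Pushed straight down here it turns flat.
- tab_3 (a point): Press point of the back left lug's yellow shim tab: its top face here when FLAT, 13.5 mm above the table, 71 mm from the blue dot along the plate's -x. Hinge under the lug, 40 mm on in +x, 2 mm lower. At first it stands, rising towards the robot: face 36 to 50 mm above this point, end 57 to 70 mm above the table. Pushed straight down here it turns flat.
- tab_4 (a point): Press point of the back right lug's yellow shim tab: its top face here when FLAT, 13.5 mm above the table, 71 mm from the blue dot along the plate's -x. Hinge under the lug, 40 mm on in +x, 2 mm lower. At first it stands, rising towards the robot: face 36 to 50 mm above this point, end 57 to 70 mm above the table. Pushed straight down here it turns flat.
- play (a joint): How far the sprung foot is pressed down, in m: 0 at rest, 0.005 at its stop (a dial reading; it does not say which foot).
- shim_loose (a joint): Angle of the rocking corner's yellow tab, rad above flat: 0 flat (a rigid stop, 3.5 mm clear of the 8 mm thick grey bed), 0.74 to 0.88 at first. Tabs are 70 mm long, 26 wide, 4 thick; stiff hinge: about 4 N at the press point, and they stay where left. Flat, the toe props the lug so that it cannot sink. A reading only; it does not say which corner.
- shim_firm1 (a joint): Angle of the yellow shim tab of one of the three firm corners, rad above flat; 0.74 to 0.88 at the start. To be left standing.
- shim_firm2 (a joint): Angle of the yellow shim tab of one of the three firm corners, rad above flat; 0.74 to 0.88 at the start. To be left standing.
- shim_firm3 (a joint): Angle of the yellow shim tab of one of the three firm corners, rad above flat; 0.74 to 0.88 at the start. To be left standing.
- level: Round black bullseye level, 42 mm across, 13 mm high, standing loose on the plate's deck. Origin at the centre of its underside. Leave it there.
- nut: Brass knurled nut, 26 mm across, 15 mm high, standing loose on the plate's deck. Origin at its underside. Leave it there.
- wrench: Steel wrench lying on the table right of the bed; leave alone.
- carton: Open cardboard carton of dates, 170 x 250 x 70 mm, on the left; leave alone.
- tub: White plastic tub, 94 mm across, 55 mm high, behind the bed; leave alone.
- scoop: Steel scoop with a black handle, left of the bed; leave alone.
- jar: Amber jar with blue cap, 60 mm across, 75 mm high, on the right; leave alone.
- driver: Screwdriver lying right of the bed; leave alone.

How it is judged:
By the outcome, as a careful person would: the job done as asked, in the order asked, and still so for the second after the job is handed in, with the robot touching nothing.
It also fails if it takes over 58 s, if anything falls off the work surface, if the arm or the gripper's body presses on something with over 40 N, if the wrist force passes 120 N, or if a joint passes its speed limit or range.

## Working session

There is one attempt and no reset: what is moved stays moved. The work goes in short steps, Python scripts to look and compute and a tool call to move; the robot and the scene stay as the last step left them, time stands still between calls to the robot, and variables do not carry over. Pictures are saved under pics/ and viewed, and the job is handed in when it is done.

Besides the shell and the picture viewer there is one more tool, called after "Emit:" as a command line: name --argument value ..., lists and objects as JSON in quotes. play_rows: Moves the arm, as the interface text tells. Its arguments: {"type":"object","properties":{"increments":{"type":"string"}},"required":["increments"]}

```bash
mkdir -p pics; ls; python3 - <<'E'
from plant import robot
import cv2,pickle
s=robot.get_state();print(s)
d={}
for n in ["scene","side","wrist"]:
    i=robot.get_image(n);d[n]=i
    cv2.imwrite(f"pics/{n}0.png",cv2.cvtColor(i["pixels"],cv2.COLOR_RGB2BGR))
    print(n,i["eye"],i["orientation"],i["camera_matrix"],i["distortion"])
pickle.dump(d,open("img0.pkl","wb"))
E
```

```text
pics
{'time_s': 0.0, 'qpos': array([ 1.21380139,  0.3339187 ,  0.03986935,  1.4662951 , -0.01338932,
        1.34330676, -0.05849123]), 'joint_vel': array([ 3.18848738e-06,  7.14377653e-04, -1.17864846e-03, -8.73084971e-04,
       -3.77480711e-04,  7.21251224e-04, -1.88737060e-04]), 'joint_torque': array([-1.00478184e-03, -6.58554769e+01,  1.36528585e+00, -4.05562842e+01,
        1.67206570e-02,  1.25223293e-02,  2.86478723e-05]), 'ee_pos': array([ 0.16556717, -0.62807355,  0.23040451]), 'orientation': array([-3.13993503e+00,  1.21817469e-04,  2.57792893e-01]), 'wrist_force': array([ 0.63795372,  0.51491372, -0.15597349]), 'torque': array([-0.04157621,  0.00661299, -0.00313848]), 'opening': 0.08519513859299882}
scene [ 1.42859344 -0.45119665  1.30836558] [-2.48979831 -0.00784131  1.04335769] [[392.87187067   0.         254.11649045]
 [  0.         392.87187067 192.05080604]
 [  0.           0.           1.        ]] [-0.10879537  0.          0.          0.          0.        ]
side [ 0.23339135 -1.2409527   0.80068021] [-2.06396304  0.01630924 -0.30635015] [[464.52048387   0.         251.92096496]
 [  0.         464.52048387 180.21567294]
 [  0.           0.           1.        ]] [-0.12744261  0.          0.          0.          0.        ]
wrist [ 0.24091289 -0.60832685  0.37334986] [ 2.83318318e+00  1.35756939e-03 -1.31279809e+00] [[326.6939987    0.         253.10434886]
 [  0.         326.6939987  187.64283083]
 [  0.           0.           1.        ]] [-0.0889528  0.         0.         0.         0.       ]
```

View pics/scene0.png

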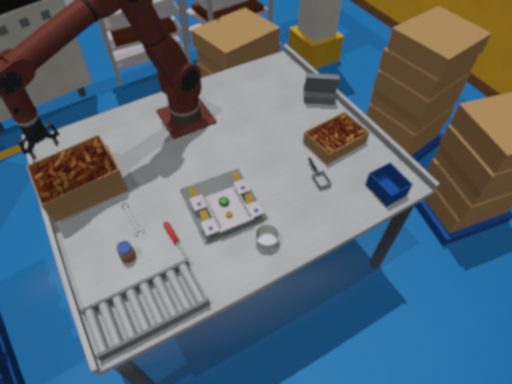

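View pics/side0.png

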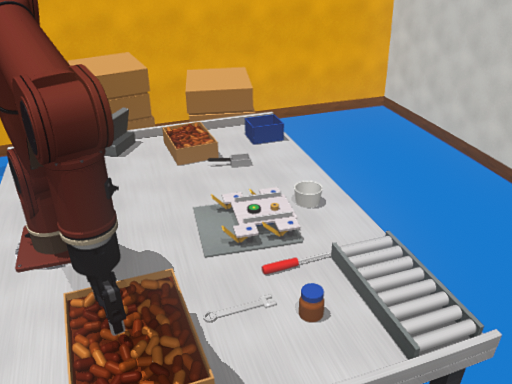

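View pics/wrist0.png

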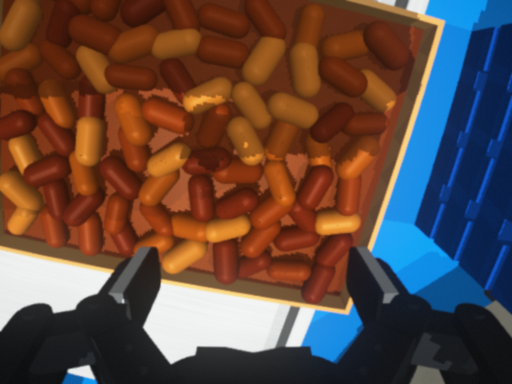

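The arm is above a date carton on the right. The plate lies on the grey bed, around scene pixel (225,205) and side pixel (262,210). I'll zoom in on both.

```bash
python3 - <<'E'
import cv2
a=cv2.imread("pics/scene0.png")[160:250,170:280];cv2.imwrite("pics/s_z.png",cv2.resize(a,None,fx=7,fy=6.6,interpolation=cv2.INTER_CUBIC))
a=cv2.imread("pics/side0.png")[180:260,190:310];cv2.imwrite("pics/d_z.png",cv2.resize(a,None,fx=6.6,fy=6.6,interpolation=cv2.INTER_CUBIC))
E
```

```text
(no output)
```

View pics/s_z.png

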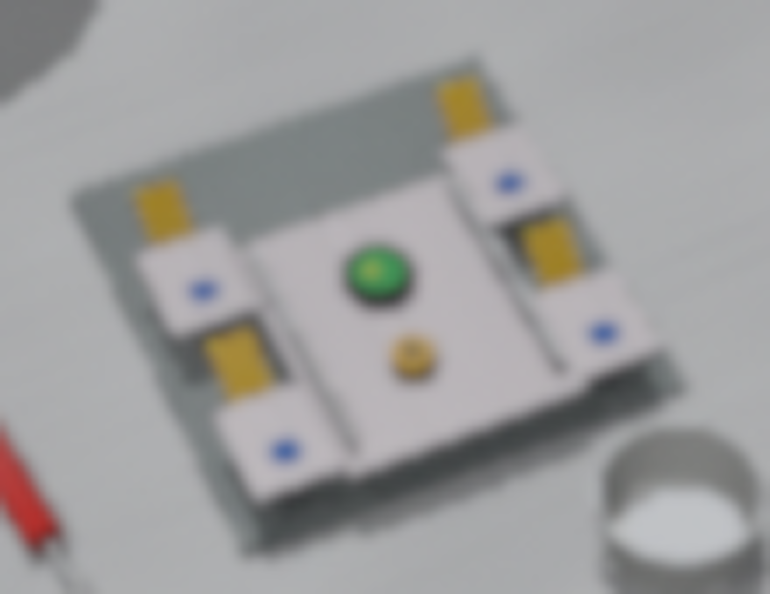

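View pics/d_z.png

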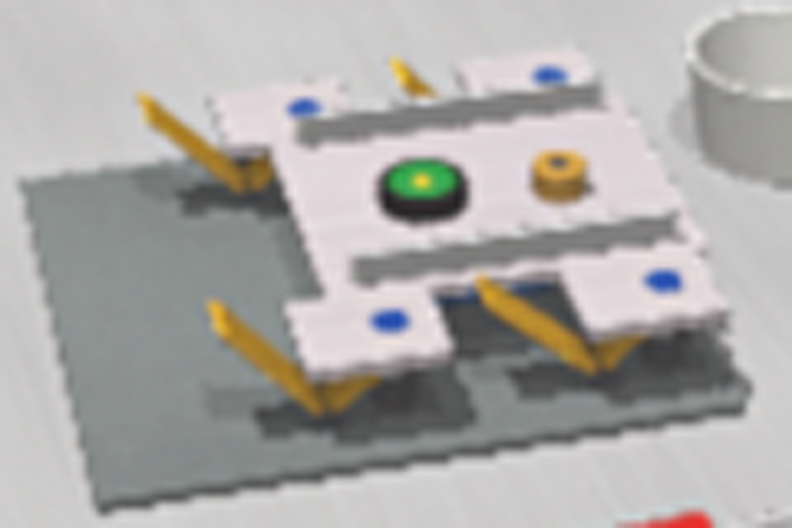

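Both crops show four lugs with blue dots, and all four tabs standing. Side crop, full-frame pixels: lug_2 (249,228), lug_4 (290,222), lug_1 (236,196), lug_3 (273,191).

```bash
cat > h.py <<'E'
import numpy as np,cv2,pickle
from scipy.spatial.transform import Rotation as Ro
def ray(im,px):
    p=cv2.undistortPoints(np.array(px,float).reshape(-1,1,2),np.array(im["camera_matrix"]),np.array(im["distortion"])).reshape(-1,2)
    R=Ro.from_euler('xyz',im["orientation"]).as_matrix()
    return np.c_[p,np.ones(len(p))]@R.T
def onz(im,px,z):
    r=ray(im,px);e=np.array(im["eye"]);return e+r*((z-e[2])/r[:,2])[:,None]
def proj(im,P):
    R=Ro.from_euler('xyz',im["orientation"]).as_matrix()
    q=(np.atleast_2d(P)-im["eye"])@R
    return cv2.projectPoints(q,np.zeros(3),np.zeros(3),np.array(im["camera_matrix"]),np.array(im["distortion"]))[0].reshape(-1,2)
def dots(im,roi,thr=40):
    x0,y0,x1,y1=roi;a=im["pixels"].astype(float)[y0:y1,x0:x1]
    w=np.clip(a[...,2]-a[...,0]-thr,0,None)
    n,l,st,c=cv2.connectedComponentsWithStats((w>0).astype(np.uint8))
    out=[]
    for k in range(1,n):
        m=(l==k);ys,xs=np.nonzero(m);ww=w[m];out.append((len(ww),x0+(xs*ww).sum()/ww.sum(),y0+(ys*ww).sum()/ww.sum()))
    return out
# dot order lug1..4 in plate frame
D=np.array([[-62,95],[-62,-95],[62,95],[62,-95]])/1000
def fit(P):
    P=np.asarray(P)[:,:2];c=P.mean(0);H=(P-c)
    a=np.arctan2((D[:,0]*H[:,1]-D[:,1]*H[:,0]).sum(),(D*H).sum())
    R=np.array([[np.cos(a),-np.sin(a)],[np.sin(a),np.cos(a)]])
    return c,a,(P-c-D@R.T)*1000,R
E
python3 - <<'E'
from h import *
d=pickle.load(open("img0.pkl","rb"))
for n,roi in [("scene",(170,160,280,250)),("side",(190,180,310,260))]:
    o=dots(d[n],roi)
    for q in o: print(n,np.round(q,2),onz(d[n],[q[1:]],.05).round(4))
E
```

```text
scene [  4.   242.38 187.28] [[0.559  0.0115 0.05  ]]
scene [  4.   198.54 203.57] [[ 0.544  -0.1782  0.05  ]]
scene [  7.   255.78 210.02] [[0.6831 0.0019 0.05  ]]
scene [  7.   210.27 227.84] [[ 0.6682 -0.1882  0.05  ]]
side [ 12.   272.8  190.89] [[0.6852 0.0018 0.05  ]]
side [ 12.   235.58 195.79] [[0.5614 0.011  0.05  ]]
side [ 15.   290.15 222.05] [[ 0.6706 -0.1885  0.05  ]]
side [ 15.   248.71 228.09] [[ 0.5468 -0.1789  0.05  ]]
```

```bash
cat >> h.py <<'E'
T=np.array([[-133,95],[-133,-95],[-9,95],[-9,-95]])/1000
def to_tool(pos,rpy,tgt,yaw):
    R=Ro.from_euler('xyz',rpy);Rt=Ro.from_euler('xyz',[np.pi,0,yaw])
    return R.inv().apply(np.array(tgt)-pos)*1000,np.degrees((R.inv()*Rt).as_rotvec())
E
python3 - <<'E'
from h import *
S=[[.559,.0115],[.544,-.1782],[.6831,.0019],[.6682,-.1882]]
I=[[.5614,.011],[.5468,-.1789],[.6852,.0018],[.6706,-.1885]]
for P in (S,I,(np.array(S)+I)/2):
    c,a,r,R=fit(P);print(c.round(4),a,r.round(1).tolist())
print("lugs",(c+D@R.T).round(4).tolist());print("tabs",(c+T@R.T).round(4).tolist())
from plant import robot
s=robot.get_state()
L=c+D@R.T
print(to_tool(s["ee_pos"],s["orientation"],[*L[1],.12],a+np.pi/2), s["orientation"][2],a+np.pi/2)
E
```

```text
[ 0.6136 -0.0882] -0.07862635825106727 [[-0.2, 0.2], [-0.3, -0.1], [0.3, 0.3], [0.3, -0.4]]
[ 0.616  -0.0887] -0.07639242592111536 [[-0.0, 0.2], [-0.1, -0.3], [0.1, 0.5], [0.0, -0.4]]
[ 0.6148 -0.0884] -0.07750954757229338 [[-0.1, 0.2], [-0.2, -0.2], [0.2, 0.4], [0.2, -0.4]]
lugs [[0.5603, 0.0111], [0.5456, -0.1784], [0.684, 0.0015], [0.6692, -0.188]]
tabs [[0.4895, 0.0166], [0.4748, -0.1729], [0.6132, 0.007], [0.5985, -0.1825]]
(array([ 482.10501668, -337.92817124,  111.02061264]), array([-6.44581940e-02, -4.28074500e-02, -7.07891448e+01])) 0.2577829788002446 1.4932867792226032
```

Both cameras agree to about 2 mm and the dots fit the 124x190 rectangle to within 0.5 mm. Next I shut the fingers and move above lug_2.

Emit:
play_rows --increments "24 -17 0 0 0 -5 0; 72 -50 5 0 0 -12 0; 120 -84 10 0 0 -20 0; 168 -118 20 0 0 -28 0; 217 -152 30 0 0 -36 0; 265 -186 40 0 0 -44 0; 330 -232 50 0 0 -52 0; 390 -274 60 0 0 -60 0; 445 -312 70 0 0 -67 0; 482 -338 80 0 0 -70.8 0"

```text
time_s: 1.15
ee_pos: [0.4731, -0.2639, 0.17]
orientation: [3.141, 0.0, 1.498]
wrist_force: [0.3, 0.4, -0.2]
opening: 0.0005
```

Emit:
play_rows --increments "0 0 0 0 0 0 0; 0 0 0 0 0 0 0; 0 0 0 0 0 0 0; 0 0 0 0 0 0 0; 0 0 0 0 0 0 0"

```text
time_s: 1.65
ee_pos: [0.4715, -0.2667, 0.1702]
orientation: [-3.142, 0.0, 1.491]
wrist_force: [-0.3, -0.6, -0.8]
opening: 0.0003
```

```bash
python3 - <<'E'
from plant import robot
from h import *
s=robot.get_state();print(s)
for n in ["wrist","side"]:
    i=robot.get_image(n)
    cv2.imwrite(f"pics/{n}1.png",cv2.cvtColor(i["pixels"],cv2.COLOR_RGB2BGR)); pickle.dump(i,open(n+"1.pkl","wb"))
    print(n,dots(i,(0,0,512,384),60))
E
```

```text
{'time_s': 1.65, 'qpos': array([ 0.78850198,  0.18297954, -0.39590415,  1.79276924,  0.07623477,
        1.18065766,  0.28987546]), 'joint_vel': array([-2.29948543e-03, -1.35978653e-04, -4.17621014e-03, -7.41681736e-04,
       -7.85039463e-05, -7.14978387e-05, -8.82711228e-04]), 'joint_torque': array([-1.15812742e-01, -5.01962721e+01, -2.44799539e+00, -3.83918166e+01,
        1.74111774e-02,  3.38685728e-03,  2.09125581e-03]), 'ee_pos': array([ 0.47149298, -0.26667078,  0.1701634 ]), 'orientation': array([-3.14158944e+00,  2.80127152e-04,  1.49115479e+00]), 'wrist_force': array([-0.32541755, -0.56378263, -0.78262615]), 'torque': array([-0.0082641 ,  0.00498737,  0.05811807]), 'opening': 0.0003055031982317849}
wrist [(417, np.float64(340.6790857972066), np.float64(65.76854707056049)), (341, np.float64(490.2622397298818), np.float64(71.34660837193195))]
side [(27688, np.float64(428.43453923291946), np.float64(211.37041763648332)), (1, np.float64(247.0), np.float64(129.0)), (80, np.float64(1.0046346782988005), np.float64(167.74386586695746)), (7, np.float64(272.70384615384614), np.float64(190.83846153846153)), (13, np.float64(290.1801801801802), np.float64(222.06306306306305)), (15, np.float64(248.73119777158774), np.float64(228.10306406685237)), (353, np.float64(311.94173408109583), np.float64(291.02248250533523)), (14, np.float64(426.5693023255814), np.float64(382.57023255813954))]
```

View pics/wrist1.png

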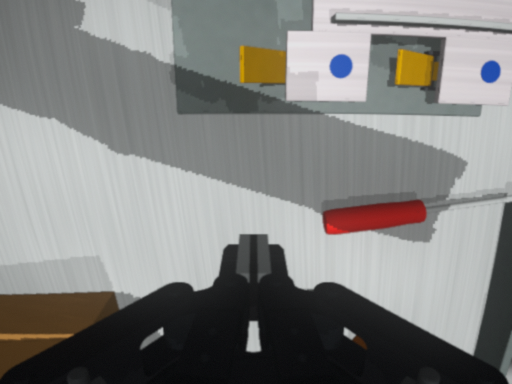

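View pics/side1.png

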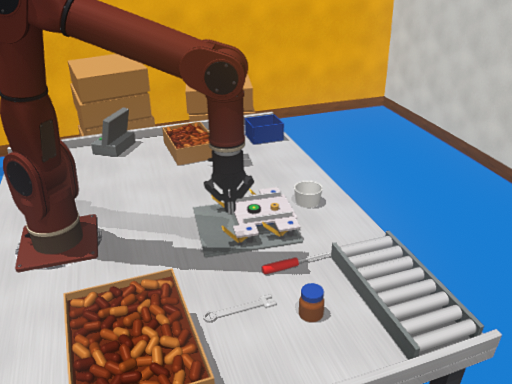

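The wrist view shows lug_2's dot at (340.7,65.8) and lug_4's at (490.3,71.3). Tab_2 and tab_4 are standing. The move was speed-limited, so the arm stopped short, clear of everything.

```bash
python3 - <<'E'
from h import *
from plant import robot
i=pickle.load(open("wrist1.pkl","rb"))
print(onz(i,[[340.68,65.77],[490.26,71.35]],.05).round(4))
s=robot.get_state()
print(to_tool(s["ee_pos"],s["orientation"],[.5456,-.1784,.075],1.4933))
E
```

```text
[[ 0.5461 -0.18    0.05  ]
 [ 0.6699 -0.1896  0.05  ]]
(array([93.42204722, 66.6617999 , 95.17267176]), array([ 0.008642  ,  0.01013239, -0.0753976 ]))
```

The wrist camera agrees with the earlier fit to within 2 mm. Moving above lug_2 to z 0.075.

Emit:
play_rows --increments "20 15 0 0 0 0 0; 45 32 0 0 0 0 0; 70 50 10 0 0 0 0; 88 63 30 0 0 0 0; 92.5 67 55 0 0 0 0; 92.5 67 75 0 0 0 0; 92.5 67 90 0 0 0 0; 92.5 67 95 0 0 0 0; 92.5 67 95 0 0 0 0; 92.5 67 95 0 0 0 0"

```text
time_s: 2.75
ee_pos: [0.5466, -0.1789, 0.076]
orientation: [3.14, 0.0, 1.493]
wrist_force: [0.1, -0.0, 0.7]
opening: 0.0005
```

Emit:
play_rows --increments "0 0 5 0 0 0 0; 0 0 10 0 0 0 0; 0 0 15 0 0 0 0; 0 0 19 0 0 0 0; 0 0 22 0 0 0 0; 0 0 22 0 0 0 0; 0 0 22 0 0 0 0"

```text
time_s: 3.45
ee_pos: [0.5461, -0.1785, 0.053]
orientation: [-3.142, -0.0, 1.494]
wrist_force: [-0.2, -0.4, -0.0]
opening: 0.0
```

Emit:
play_rows --increments "0 0 1 0 0 0 0; 0 0 2 0 0 0 0; 0 0 3 0 0 0 0; 0 0 4 0 0 0 0; 0 0 4 0 0 0 0; 0 0 4 0 0 0 0"

```text
time_s: 4.05
ee_pos: [0.5462, -0.1785, 0.0501]
orientation: [3.141, 0.0, 1.493]
wrist_force: [-4.7, 1.4, 11.9]
opening: -0.0001
```

Emit:
play_rows --increments "0 0 0.5 0 0 0 0; 0 0 1 0 0 0 0; 0 0 1 0 0 0 0; 0 0 1 0 0 0 0"

```text
time_s: 4.45
ee_pos: [0.5463, -0.1785, 0.05]
orientation: [3.141, 0.001, 1.493]
wrist_force: [-9.6, 1.6, 19.7]
opening: -0.0003
```

Lug_2 is firm: it stayed at z 50.0 under 20 N. On to lug_4.

Emit:
play_rows --increments "0 0 -10 0 0 0 0; 0 0 -30 0 0 0 0; 0 0 -52 0 0 0 0; 0 15 -52 0 0 0 0; 0 45 -52 0 0 0 0; 0 80 -52 0 0 0 0; 0 110 -52 0 0 0 0; 0 124 -52 0 0 0 0; 0 124 -50 0 0 0 0; 0 124 -40 0 0 0 0"

```text
time_s: 5.45
ee_pos: [0.67, -0.188, 0.0885]
orientation: [3.14, 0.0, 1.494]
wrist_force: [0.2, 0.1, -0.6]
opening: -0.0002
```

Emit:
play_rows --increments "0 0 10 0 0 0 0; 0 0 22 0 0 0 0; 0 0 30 0 0 0 0; 0 0 34 0 0 0 0; 0 0 35 0 0 0 0; 0 0 35 0 0 0 0"

```text
time_s: 6.05
ee_pos: [0.6698, -0.1881, 0.0532]
orientation: [3.141, -0.0, 1.493]
wrist_force: [0.3, -0.0, 0.6]
opening: -0.0002
```

Emit:
play_rows --increments "0 0 1 0 0 0 0; 0 0 2 0 0 0 0; 0 0 3 0 0 0 0; 0 0 4 0 0 0 0; 0 0 4.5 0 0 0 0; 0 0 5 0 0 0 0; 0 0 5 0 0 0 0; 0 0 5 0 0 0 0"

```text
time_s: 6.85
ee_pos: [0.67, -0.1881, 0.0501]
orientation: [3.141, 0.001, 1.493]
wrist_force: [-6.8, 1.4, 14.7]
opening: 0.0001
```

Lug_4 is firm too, holding z 50.1 at 14.7 N. On to lug_3, crossing high over the deck.

Emit:
play_rows --increments "0 0 -10 0 0 0 0; 0 0 -35 0 0 0 0; 0 0 -65 0 0 0 0; 20 0 -72 0 0 0 0; 60 0 -72 0 0 0 0; 100 0 -72 0 0 0 0; 140 0 -72 0 0 0 0; 175 0 -72 0 0 0 0; 190 0 -72 0 0 0 0; 190 0 -72 0 0 0 0"

```text
time_s: 7.85
ee_pos: [0.6842, 0.0055, 0.12]
orientation: [-3.141, -0.002, 1.498]
wrist_force: [1.2, -0.2, 0.5]
opening: 0.0001
```

Emit:
play_rows --increments "0 0 15 0 0 0 0; 0 0 35 0 0 0 0; 0 0 52 0 0 0 0; 0 0 62 0 0 0 0; 0 0 66 0 0 0 0; 0 0 67 0 0 0 0; 0 0 67 0 0 0 0"

```text
time_s: 8.55
ee_pos: [0.6848, 0.0013, 0.0536]
orientation: [3.141, -0.0, 1.493]
wrist_force: [0.1, 0.0, 0.5]
opening: -0.0002
```

Emit:
play_rows --increments "0 0 1 0 0 0 0; 0 0 2 0 0 0 0; 0 0 3 0 0 0 0; 0 0 4 0 0 0 0; 0 0 4.5 0 0 0 0; 0 0 5 0 0 0 0; 0 0 5 0 0 0 0; 0 0 5 0 0 0 0"

```text
time_s: 9.35
ee_pos: [0.6847, 0.0014, 0.0484]
orientation: [3.141, -0.0, 1.493]
wrist_force: [0.6, -0.1, 4.3]
opening: 0.0001
```

Lug_3 is giving: z is 48.4 at only 4.3 N. I'll press it to its stop to confirm.

Emit:
play_rows --increments "0 0 1 0 0 0 0; 0 0 2 0 0 0 0; 0 0 3 0 0 0 0; 0 0 4 0 0 0 0; 0 0 4.5 0 0 0 0; 0 0 4.5 0 0 0 0; 0 0 4.5 0 0 0 0"

```text
time_s: 10.05
ee_pos: [0.685, 0.0015, 0.0453]
orientation: [3.14, -0.0, 1.493]
wrist_force: [-4.1, -0.4, 15.4]
opening: 0.0001
```

Lug_3 sank about 5 mm and met a hard stop at 15 N, so it is the rocking one. I release it slowly, rise and look again.

Emit:
play_rows --increments "0 0 -2 0 0 0 0; 0 0 -4 0 0 0 0; 0 0 -6 0 0 0 0; 0 0 -8 0 0 0 0; 0 0 -12 0 0 0 0; 0 0 -25 0 0 0 0; 0 0 -45 0 0 0 0; 0 0 -65 0 0 0 0; 0 0 -75 0 0 0 0; 0 0 -75 0 0 0 0"

```text
time_s: 11.05
ee_pos: [0.6854, 0.0015, 0.1207]
orientation: [3.138, -0.0, 1.493]
wrist_force: [-0.8, -0.3, 0.7]
opening: -0.0002
```

```bash
python3 - <<'E'
from plant import robot
from h import *
s=robot.get_state();print(s["ee_pos"],s["orientation"],s["wrist_force"])
for n in ["wrist","side"]:
    i=robot.get_image(n)
    b=cv2.cvtColor(i["pixels"],cv2.COLOR_RGB2BGR)
    cv2.imwrite(f"pics/{n}2.png",b if n=="wrist" else cv2.resize(b[165:265,180:320],None,fx=5.6,fy=5.6,interpolation=cv2.INTER_CUBIC)); pickle.dump(i,open(n+"2.pkl","wb"))
    o=dots(i,(190,180,310,260) if n=="side" else (0,0,512,384),40)
    for q in o: print(n,np.round(q,1),onz(i,[q[1:]],.05).round(4))
E
```

```text
[0.68544537 0.00148542 0.12069173] [ 3.13846563e+00 -2.73848647e-04  1.49342391e+00] [-0.83691707 -0.34887477  0.69933718]
wrist [448.   77.8 203.3] [[0.5607 0.0094 0.05  ]]
wrist [475.  251.4 203.6] [[ 6.845e-01 -2.000e-04  5.000e-02]]
wrist [641.  506.3 354.5] [[ 0.9076 -0.1685  0.05  ]]
side [  7.  272.6 190.7] [[0.685  0.0035 0.05  ]]
side [ 12.  235.6 195.8] [[0.5614 0.011  0.05  ]]
side [ 15.  290.1 222. ] [[ 0.6706 -0.1885  0.05  ]]
side [ 15.  248.7 228.1] [[ 0.5468 -0.179   0.05  ]]
```

View pics/wrist2.png

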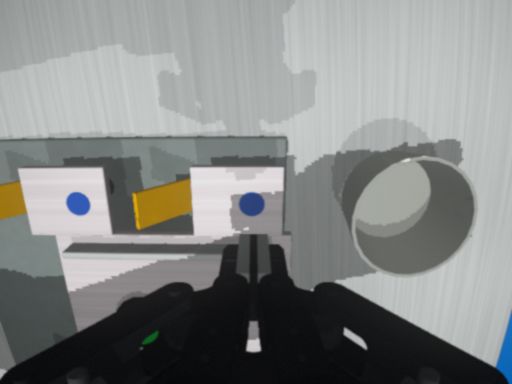

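View pics/side2.png

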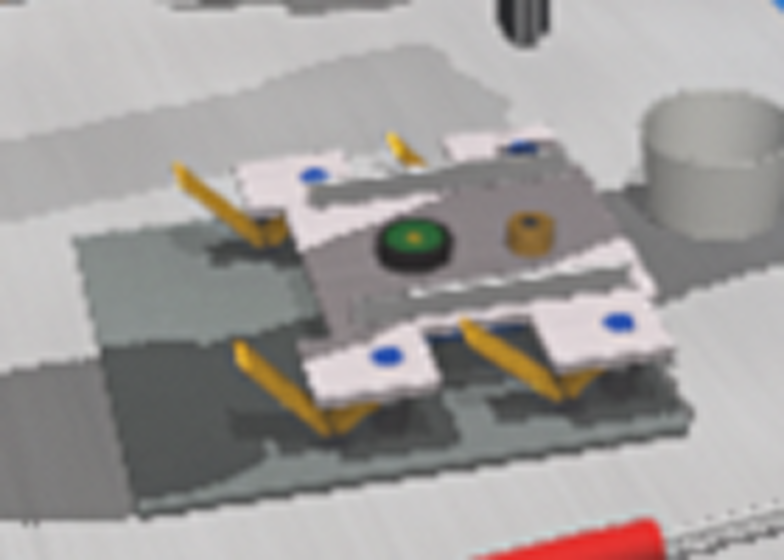

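The plate has not moved and lug_3 is back up; all four tabs are standing. Before going down into the 60 mm gap between the lugs, I check the finger profile in side1.

```bash
python3 - <<'E'
from h import *
i=pickle.load(open("side1.pkl","rb"))
b=cv2.cvtColor(i["pixels"],cv2.COLOR_RGB2BGR)
t=np.array([.4715,-.2667,.1702])
for h in (0,.0365,.05,.073):
  for d in (-.029,.029):
    p=proj(i,t+[d,0,h])[0];print(h,d,p.round(1))
x0,y0=190,140
z=cv2.resize(b[y0:y0+90,x0:x0+100],None,fx=6.6,fy=6.6,interpolation=cv2.INTER_CUBIC)
for h in (0,.0365):
  q=[tuple(int(v) for v in (proj(i,t+[d,0,h])[0]-[x0,y0])*6.6+3) for d in (-.029,0,.029)]
  for k in q: cv2.circle(z,k,4,(0,255,0),-1)
cv2.imwrite("pics/fing.png",z)
E
```

```text
0 -0.029 [218.6 214.6]
0 0.029 [240.6 210.7]
0.0365 -0.029 [217.9 202.3]
0.0365 0.029 [240.2 198.4]
0.05 -0.029 [217.6 197.6]
0.05 0.029 [240.1 193.7]
0.073 -0.029 [217.1 189.5]
0.073 0.029 [239.8 185.7]
```

View pics/fing.png

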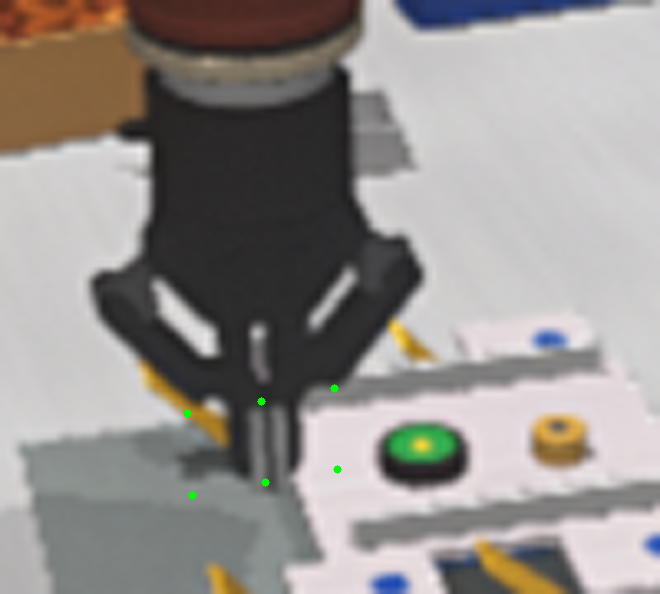

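The fingers are about ±13 mm at the tip and about ±20 mm at lug-top height, so they fit the ±29 mm gap. Moving over tab_3.

Emit:
play_rows --increments "0 -15 0 0 0 0 0; 0 -40 0 0 0 0 0; 0 -60 0 0 0 0 0; 0 -71.5 0 0 0 0 0; 0 -71.5 10 0 0 0 0; 0 -71.5 20 0 0 0 0; 0 -71.5 30 0 0 0 0; 0 -71.5 35 0 0 0 0; 0 -71.5 35 0 0 0 0"

```text
time_s: 12.05
ee_pos: [0.6127, 0.0069, 0.082]
orientation: [-3.139, -0.0, 1.494]
wrist_force: [-0.0, -0.2, -0.2]
opening: -0.0002
```

Emit:
play_rows --increments "0 0 4 0 0 0 0; 0 0 8 0 0 0 0; 0 0 12 0 0 0 0; 0 0 16 0 0 0 0; 0 0 20 0 0 0 0; 0 0 24 0 0 0 0; 0 0 28 0 0 0 0; 0 0 30 0 0 0 0; 0 0 30 0 0 0 0"

```text
time_s: 12.95
ee_pos: [0.6133, 0.0069, 0.0535]
orientation: [3.141, -0.0, 1.493]
wrist_force: [1.1, 0.3, 0.9]
opening: 0.0005
```

```bash
python3 - <<'E'
from plant import robot
from h import *
s=robot.get_state();print(s["ee_pos"],s["orientation"],s["wrist_force"])
for n in ["wrist","side"]:
    i=robot.get_image(n)
    b=cv2.cvtColor(i["pixels"],cv2.COLOR_RGB2BGR)
    cv2.imwrite(f"pics/{n}3.png",b if n=="wrist" else cv2.resize(b[165:265,180:320],None,fx=5.6,fy=5.6,interpolation=cv2.INTER_CUBIC))
    for q in dots(i,(190,180,310,260) if n=="side" else (0,0,512,384),40): print(n,np.round(q,1),onz(i,[q[1:]],.05).round(4))
E
```

```text
[0.61333361 0.00690582 0.05347236] [ 3.14122634e+00 -1.60307803e-04  1.49340267e+00] [1.12169277 0.27532848 0.87445371]
wrist [876.  149.1 249.6] [[0.5608 0.0093 0.05  ]]
wrist [826.  392.8 249.1] [[ 6.845e-01 -3.000e-04  5.000e-02]]
side [  7.  272.6 190.9] [[0.6847 0.0022 0.05  ]]
side [ 12.  235.6 195.8] [[0.5614 0.011  0.05  ]]
side [ 15.  290.1 222. ] [[ 0.6706 -0.1885  0.05  ]]
side [ 15.  248.7 228.1] [[ 0.5468 -0.1789  0.05  ]]
```

View pics/wrist3.png

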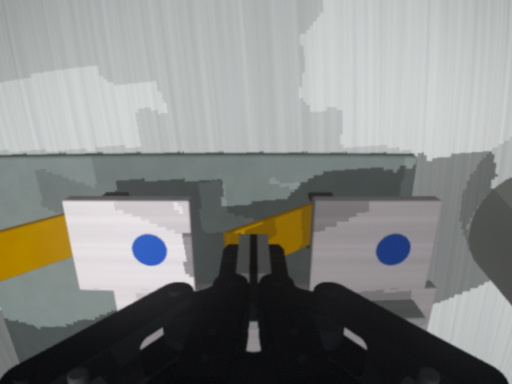

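View pics/side3.png

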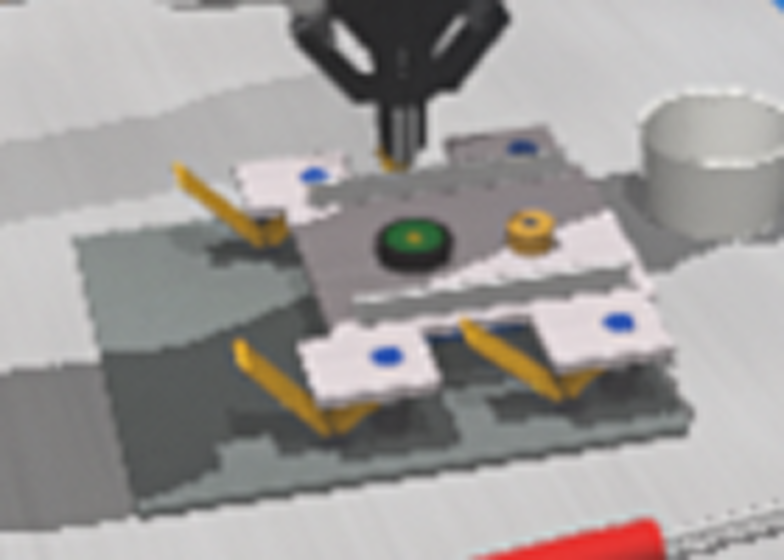

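The fingertips are centred between lug_1 (149,250) and lug_3 (393,249), just touching the tab. I continue down.

Emit:
play_rows --increments "0 0 3 0 0 0 0; 0 0 6 0 0 0 0; 0 0 9 0 0 0 0; 0 0 12 0 0 0 0; 0 0 15 0 0 0 0; 0 0 18 0 0 0 0; 0 0 18 0 0 0 0"

```text
time_s: 13.75
ee_pos: [0.6128, 0.0069, 0.0349]
orientation: [-3.141, -0.0, 1.494]
wrist_force: [-0.8, -0.4, -0.3]
opening: 0.0001
```

Emit:
play_rows --increments "0 0 3 0 0 0 0; 0 0 6 0 0 0 0; 0 0 9 0 0 0 0; 0 0 12 0 0 0 0; 0 0 15 0 0 0 0; 0 0 17 0 0 0 0; 0 0 17 0 0 0 0"

```text
time_s: 14.45
ee_pos: [0.6129, 0.0069, 0.018]
orientation: [-3.141, -0.0, 1.494]
wrist_force: [0.4, -0.2, 0.4]
opening: 0.0002
```

Hardly any force, where about 4 N is expected. I look before going on.

```bash
python3 - <<'E'
from plant import robot
from h import *
for n in ["wrist","side","scene"]:
    i=robot.get_image(n)
    b=cv2.cvtColor(i["pixels"],cv2.COLOR_RGB2BGR)
    if n=="side": b=cv2.resize(b[165:265,180:320],None,fx=5.6,fy=5.6,interpolation=cv2.INTER_CUBIC)
    if n=="scene": b=cv2.resize(b[150:250,170:280],None,fx=6,fy=6,interpolation=cv2.INTER_CUBIC)
    cv2.imwrite(f"pics/{n}4.png",b)
print(robot.get_state()["wrist_force"])
E
```

```text
[-0.10348387  0.38756485  0.51741769]
```

View pics/wrist4.png

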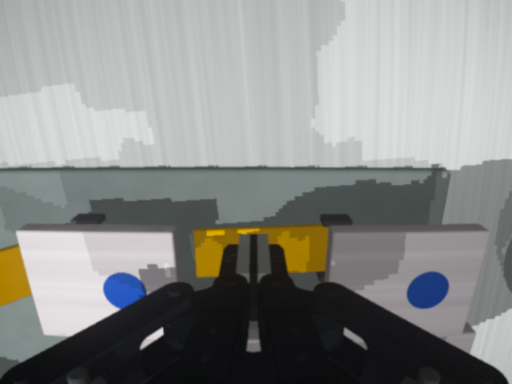

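View pics/side4.png

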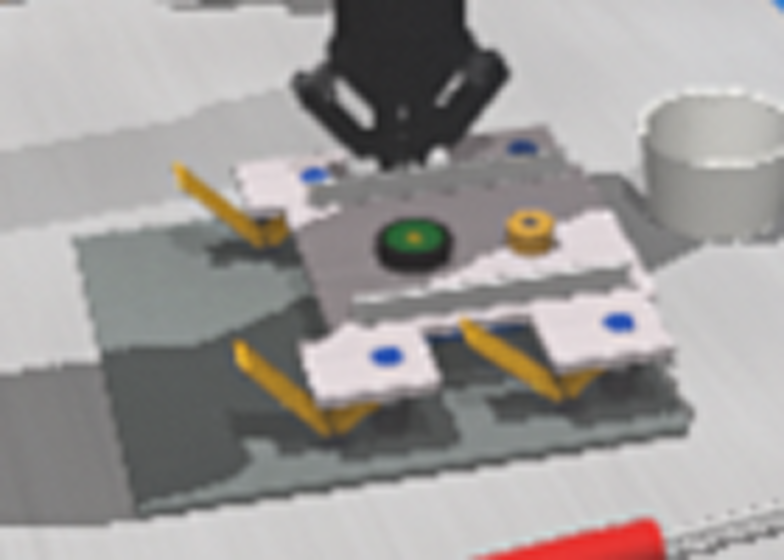

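View pics/scene4.png

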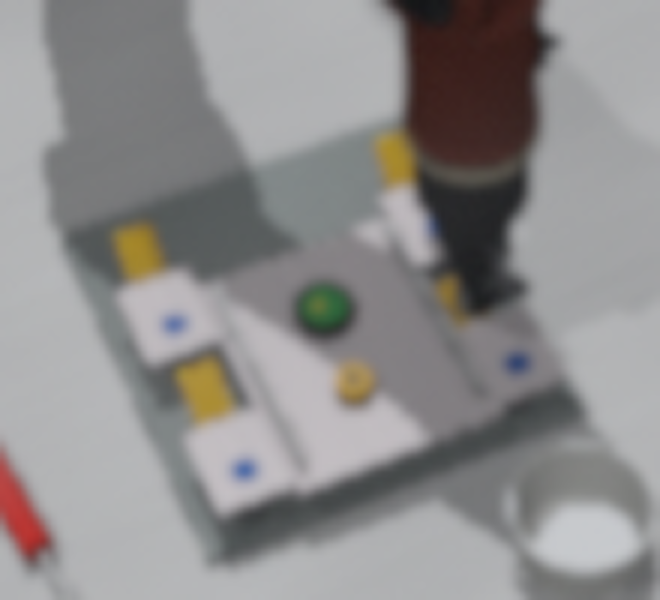

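The tab is following down and is nearly flat in the wrist view; the force reading had just relaxed during the dwell. Now the final press onto its stop.

Emit:
play_rows --increments "0 0 1 0 0 0 0; 0 0 2 0 0 0 0; 0 0 3 0 0 0 0; 0 0 4 0 0 0 0; 0 0 5 0 0 0 0; 0 0 5 0 0 0 0"

```text
time_s: 15.2
ee_pos: [0.6131, 0.0069, 0.0136]
orientation: [-3.142, 0.0, 1.493]
wrist_force: [-2.1, -0.6, 3.8]
opening: -0.0002
```

Emit:
play_rows --increments "0 0 0.7 0 0 0 0; 0 0 1.5 0 0 0 0; 0 0 2 0 0 0 0; 0 0 2 0 0 0 0; 0 0 2 0 0 0 0"

```text
time_s: 15.7
ee_pos: [0.6132, 0.0069, 0.0132]
orientation: [3.141, 0.001, 1.493]
wrist_force: [-9.5, -0.6, 21.5]
opening: 0.0006
```

The tab is on its rigid stop: z 13.2 (nominal 13.5) at 21 N. I retract straight up, easing the lateral load first.

Emit:
play_rows --increments "0 0 -1.5 0 0 0 0; 0 0 -3 0 0 0 0; 0 0 -6 0 0 0 0; 0 0 -15 0 0 0 0; 0 0 -30 0 0 0 0; 0 0 -50 0 0 0 0; 0 0 -80 0 0 0 0; 0 0 -110 0 0 0 0; 0 0 -140 0 0 0 0; 0 0 -160 0 0 0 0"

```text
time_s: 16.7
ee_pos: [0.614, 0.0072, 0.1754]
orientation: [3.138, -0.0, 1.494]
wrist_force: [-0.0, -0.2, 0.8]
opening: -0.0002
```

Emit:
play_rows --increments "0 -20 -10 0 0 0 0; 0 -40 -20 0 0 0 0; 0 -60 -30 0 0 0 0; 0 -80 -40 0 0 0 0; 0 -80 -40 0 0 0 0; 0 -80 -40 0 0 0 0; 0 -80 -40 0 0 0 0"

```text
time_s: 17.4
ee_pos: [0.5338, 0.013, 0.2117]
orientation: [3.141, -0.0, 1.493]
wrist_force: [-1.1, -0.0, -0.0]
opening: -0.0002
```

```bash
python3 - <<'E'
from plant import robot
from h import *
for n in ["wrist","side","scene"]:
    i=robot.get_image(n)
    b=cv2.cvtColor(i["pixels"],cv2.COLOR_RGB2BGR)
    if n=="side":
        for q in dots(i,(190,180,310,260)): print(np.round(q,1),onz(i,[q[1:]],.05).round(4))
        b=cv2.resize(b[165:265,180:320],None,fx=5.6,fy=5.6,interpolation=cv2.INTER_CUBIC)
    if n=="scene": b=cv2.resize(b[150:250,170:280],None,fx=6,fy=6,interpolation=cv2.INTER_CUBIC)
    cv2.imwrite(f"pics/{n}5.png",b)
s=robot.get_state();print(s["time_s"],s["ee_pos"],s["wrist_force"])
E
```

```text
[  6.  272.7 190.9] [[0.6848 0.002  0.05  ]]
[  8.  235.2 195.6] [[0.5607 0.0127 0.05  ]]
[ 15.  290.2 222. ] [[ 0.6707 -0.1885  0.05  ]]
[ 15.  248.7 228.1] [[ 0.5468 -0.1789  0.05  ]]
17.55 [0.53360217 0.01305725 0.21111393] [-0.54733303 -0.12060148 -0.51875136]
```

View pics/wrist5.png

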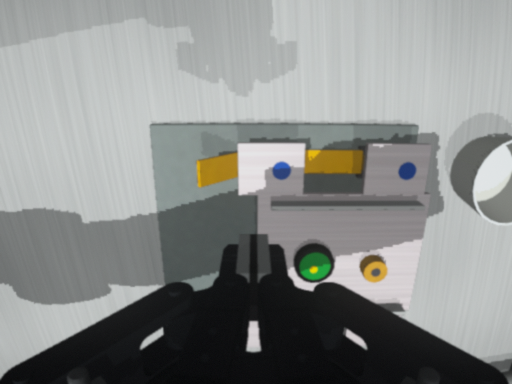

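View pics/side5.png

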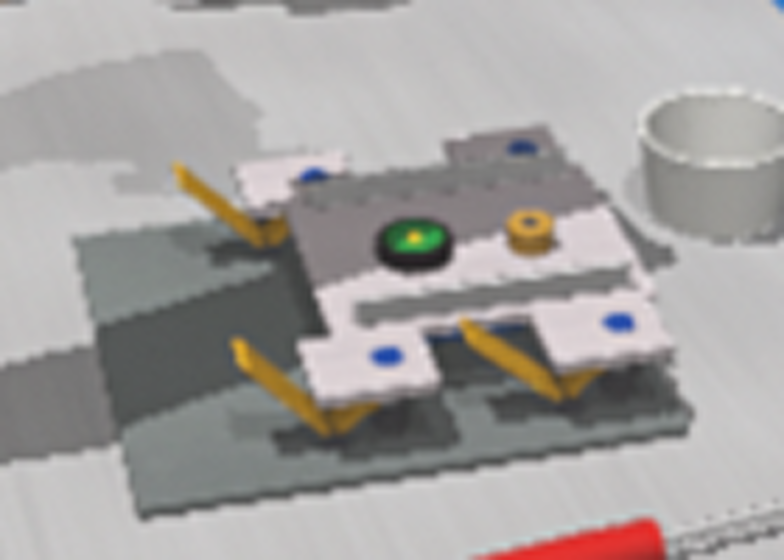

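View pics/scene5.png

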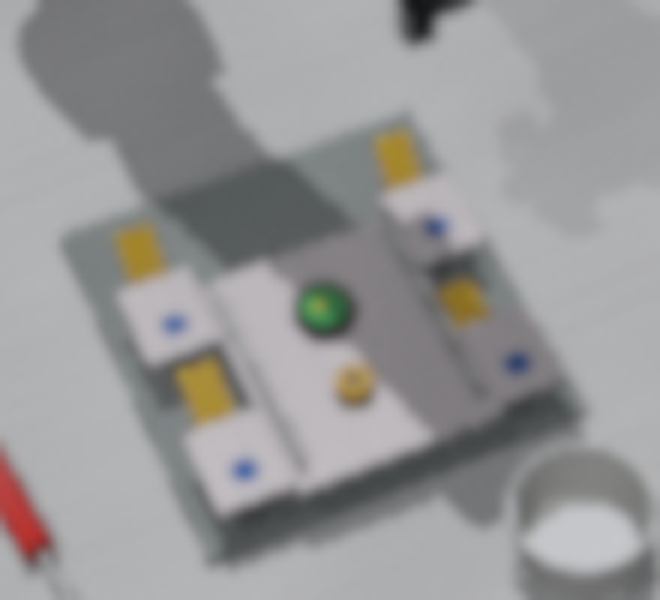

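Tab_3 lies flat, at wrist pixels (335,161). The other three tabs stand, the plate dots are unmoved, and the arm is clear. Handing in.

```bash
python3 -c "
from plant import robot
print(robot.job_done())"
```

```text
the job is handed in; nothing more can be done
None
```

The rocking corner was the back left one, lug_3. I pressed its yellow tab (tab_3) flat and handed the job in at about 17.6 s of the 58 s allowed.

- **Finding the lug:** lug_2 stayed at 50 mm under 20 N and lug_4 under 15 N, so both are firm. Lug_3 gave at about 4 N, sank to a stop at about 45 mm under 15 N, and came back up when released. I never pressed lug_1, because the rocking lug had already been found.
- **Pressing the tab:** I pushed tab_3 straight down until it met its rigid stop, at 13.2 mm (13.5 mm nominal) under 21 N. It stayed flat after I lifted off.
- **Last checks:** the final pictures show the other three tabs standing and the level and nut on the deck. The plate's blue dots are within about 2 mm of where they started. The arm finished at a height of 0.21 m, touching nothing.
- **One odd reading:** partway down tab_3 the force read about 0.5 N instead of the expected 4 N. The pictures showed the tab following the fingers, so I carried on to the stop.

I did not press lug_3 again to confirm that the flat tab props it.

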